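# Clear the glue bottle and weigh down the frame's backing

## Robot

A 6-joint arm with a two-finger parallel gripper is mounted at the origin on the work surface. World frame = base frame: x ahead of the robot, y to its left, z up, the work surface at z = 0. Lengths are in m, angles in degrees, forces in N, time in s.
With the tool pointing down it reaches from about 0.225 to 0.875 m from the base axis. Payload 3.4 kg.
Tool frame: the origin (TCP) lies on the centre line of the jaws, within the pads' length; the fingertips stand tip_reach ahead of it and the grasp point (between the pads) lies 3 mm ahead of it (tip_reach is the distance from the TCP to the fingertips, in m); z points along the fingers, y is the line along which they close (so a half turn about z gives the same grasp; the last joint's range is limited). The gripper opens to 85 mm and grips with 20 to 120 N. Pads are 22 mm wide; open, the fingers measure 114 mm over their backs; the gripper's body (76 mm by 85 mm) begins 54 mm behind the grasp point. The pads swing forward as they close: fully open they stand 13 mm farther back than shut.
Start: joints at [61.478, 15.808, 86.224, -0, 77.962, -6.933], TCP at [0.212, 0.535, 0.253] pointing down, gripper open.
Joint ranges: [-165.64, 165.64], [-43.16, 119.46], [12.63, 154.43], [-67.54, 247.53], [6.08, 155.33], [-154.97, 154.97]. Speed limits (degrees/s): [147.25, 147.25, 180, 180, 180, 180].

## Interface

Orientations are given as a 3x3 rotation matrix whose columns are the frame's x, y, z axes.
In Python, from station import state, snapshot, sign_off, tip_reach gives the robot as it stands.
- The arm moves only by the tool move_arm, never from a script. Its arguments are lists of equal length, an entry for each row: "gripper": the finger opening in mm, from 0 to 85.4; "linear": the shift along the world's x, y, z in mm, a list of three; "dr": the turn, a rotation vector about the world's x, y, z in degrees, a list of three. A call has 1 to 12 rows; each row is the pose to reach, as a shift and turn from the pose commanded when the call began; what a row does not reach only later rows make up. A row lasts 1/10 s, in which the tool goes at most 50 mm and 8.59 degrees, less where a joint would pass 70% of its speed; a pose out of reach is approached as far as the arm can. A call with a gripper value outside its range is refused whole. The fingers move at their own pace and stop on an object; the grip force is fixed at half the most. Time passes only in rows, so rows that repeat a pose let the fingers close. It gives the time, the measured TCP pose, the force, the opening and the grip force at its end, in the units of the state.
- state(): the state, without advancing time (a new reading comes with each control period).
- snapshot(name): name is "scene" or "side" or "wrist"; returns a dict with "image" (420x560x3 uint8, red, green, blue), "camera_matrix" (3x3 intrinsics, pixels), "R" (3x3) and "t" (3): a world point X has camera coordinates R X + t. Camera axes: x right, y down, z forward; pixel columns grow to the right and rows downward; lengths in m; the calibration is good to about 2 mm. A picture is of the moment at which its call begins. There is no depth.
- sign_off(): hands the job in; it is judged then, once.
The state is a dict: "clock": time; "joint_pos": joint angles; "dq": joint speeds; "joint_efforts": joint torques, N m; "tool_pos": TCP position; "ee_rot": TCP orientation; "ft_force": force on the tool from outside, world axes, zero at the start; "moment": the same for the moment, N m; "grip_width": finger opening in m; "grasp_force": force on a finger pad.
Only numpy, scipy, OpenCV 4.12 (cv2) and the standard library are available. Lean on these libraries where they do the work, as an engineer would, in place of code of your own. Each camera call takes 0.05 s, during which the arm holds its last target. There are 200 camera calls.

## Task

A picture frame lies face down on the bench with its backing freshly glued, but a glue bottle has been left standing on the backing. First move that bottle out and stand it upright in the square metal tray; then set the steel press weight gently, flat, in the middle of the backing inside the frame, with its long side along the frame's long side.

Things in the scene. Friction and masses are not known exactly. Their poses are not given: they have to be found in the camera images.
- frame: dark wooden picture frame lying face down, fixed to the bench by black corner brackets. 170 x 210 mm outside (brackets 8 mm more), 20 mm high; opening 130 x 170 mm, filled by a brown cardboard backing, top 8 mm above the bench. Origin: centre of the opening at bench level; x along the short side, y along the long side, z up. Not the smaller empty aluminium frame.
- bottle_mid (a point): centre, 49 mm above the underside, of the white glue bottle standing on the frame's backing near its middle: round body 50 mm in diameter, straight up to 66 mm, then a shoulder and narrow red nozzle, 98 mm tall in all, about 0.13 kg; z along its axis, up. An identical spare bottle elsewhere on the bench is not meant.
- tray: open square tray of bare aluminium, fixed on the bench beside the frame, 130 x 130 mm outside, 122 x 122 mm inside, walls 18 mm high; inner floor 4 mm above the bench. Origin: centre of its underside at bench level; x and y along its sides, z up. The press weight lies on the frame's other side.
- weight_grip (a point): press weight: a steel block 56 x 90 mm, 16 mm thick, with a solid wooden grip bar on top, 20 mm wide, 70 mm long, from 16 to 66 mm above the underside, lengthwise in the middle; about 0.6 kg. This point: middle of the grip, 45 mm above the underside; x across the grip (20 mm), y along the long side of block and grip, z up.

How it is judged:
By the outcome, as a careful person would: the job done as asked, in the order asked, and still so for the second after the job is handed in, with the robot touching nothing.
It also fails if it takes over 61 s, if anything falls off the work surface, if the arm or the gripper's body presses on something with over 40 N, if the wrist force passes 120 N, or if a joint passes its speed limit or range.

## Working session

There is one attempt and no reset: what is moved stays moved. The work goes in short steps, Python scripts to look and compute and a tool call to move; the robot and the scene stay as the last step left them, time stands still between calls to the robot, and variables do not carry over. Pictures are saved under pics/ and viewed, at most 10 in all, crops included, and the job is handed in when it is done.

Besides the shell and the picture viewer there is one more tool, called as name(argument=value, ...), one argument or row to a line, values as JSON. move_arm: Moves the arm, as the interface text tells. Its arguments: {"type":"object","properties":{"gripper":{"type":"array"},"linear":{"type":"array"},"dr":{"type":"array"}},"required":["gripper","linear","dr"]}

```bash
mkdir -p pics
python3 - <<'E'
from station import *
import cv2,numpy as np
ims=[]
for n in("scene","side"):
    s=snapshot(n);np.savez(n+"0",**s);cv2.imwrite(f"pics/{n}0.png",s["image"][:,:,::-1])
    print(n,s["camera_matrix"].tolist(),(-s["R"].T@s["t"]).round(3),s["R"].round(2).tolist())
st=state();print(tip_reach,st)
E
```

```text
scene [[484.1748125878117, 0.0, 282.86007544814953], [0.0, 484.1748125878117, 210.18886053119346], [0.0, 0.0, 1.0]] [1.188 0.087 1.108] [[-0.13, 0.99, -0.01], [0.84, 0.11, -0.53], [-0.52, -0.08, -0.85]]
side [[438.59416997150436, 0.0, 279.8176144455714], [0.0, 438.59416997150436, 205.47976712978405], [0.0, 0.0, 1.0]] [0.49  0.888 0.668] [[-1.0, -0.05, 0.02], [-0.04, 0.56, -0.83], [0.03, -0.83, -0.56]]
0.022 {'clock': 0.1, 'joint_pos': array([ 6.14787082e+01,  1.58446956e+01,  8.62886586e+01,  2.04165406e-03,
        7.79631398e+01, -6.93403628e+00]), 'dq': array([-0.05408263, -0.07605443, -0.32635304, -0.03446123,  0.08772474,
        0.02589017]), 'joint_efforts': array([ 3.12270487e-03, -4.17696297e+01, -2.46408069e+01, -2.34949030e-04,
        5.77712985e-03, -2.99689233e-07]), 'tool_pos': array([0.21134489, 0.53427394, 0.25251444]), 'ee_rot': array([[-9.29855502e-01,  3.67923972e-01, -8.34771911e-04],
       [ 3.67924842e-01,  9.29854381e-01, -1.46311023e-03],
       [ 2.37902991e-04, -1.66761442e-03, -9.99998581e-01]]), 'ft_force': array([ 0.42050451, -0.00261523,  0.10232444]), 'moment': array([ 0.01263292, -0.01895775, -0.01117552]), 'grasp_force': 0.0, 'grip_width': 0.08561767907118746}
```

View pics/scene0.png

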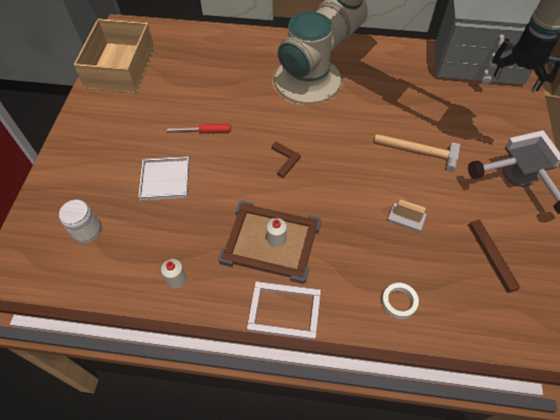

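View pics/side0.png

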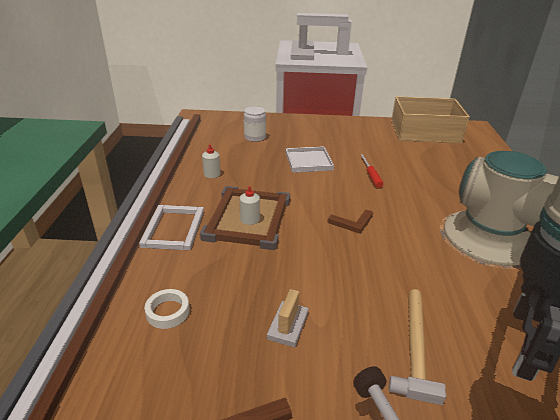

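The scene shows the frame at about (270,240) with the bottle at (277,232), nozzle tip near (277,223). The tray is at (164,178), the weight at (408,212), the spare bottle at (173,272) and the aluminium frame at (284,310). The side view agrees: bottle (250,207), tray (309,159), weight (288,320).

```bash
cat > h.py <<'E'
import numpy as np,cv2
def ray(s,p,z):
    p=np.atleast_2d(p).astype(float);K=s["camera_matrix"];R=s["R"];c=-R.T@s["t"]
    d=np.c_[p,np.ones(len(p))]@np.linalg.inv(K).T@R
    return (c+d*((z-c[2])/d[:,2])[:,None])
def hsv(s): return cv2.cvtColor(np.ascontiguousarray(s["image"]),cv2.COLOR_RGB2HSV)
def blob(s,lo,hi,box,k=0):
    m=cv2.inRange(hsv(s),lo,hi);b=np.zeros_like(m);x0,y0,x1,y1=box;b[y0:y1,x0:x1]=m[y0:y1,x0:x1]
    if k:b=cv2.morphologyEx(b,cv2.MORPH_CLOSE,np.ones((k,k)))
    c=max(cv2.findContours(b,cv2.RETR_EXTERNAL,cv2.CHAIN_APPROX_NONE)[0],key=cv2.contourArea)
    return c[:,0]
def rect(s,c,z):
    w=ray(s,c,z)[:,:2]*1000;r=cv2.minAreaRect(w.astype(np.float32))
    (a,b),(w_,h_),an=r
    if w_<h_: w_,h_,an=h_,w_,an+90
    return dict(c=(round(a,1),round(b,1)),size=(round(w_,1),round(h_,1)),long_ang=round(an,1))
E
python3 - <<'E'
from h import *
s=dict(np.load("scene0.npz"));d=dict(np.load("side0.npz"))
H=hsv(s);G=hsv(d)
for n,p in dict(tray=(164,162),trayfl=(164,180),card=(250,240),wood=(262,211),brk=(244,208),nz=(277,223),grip=(408,206),grip2=(409,213),blk=(400,222),bench=(220,180)).items():print(n,H[p[1],p[0]])
r=blob(s,(0,150,90),(8,255,255),(262,212,292,235));r2=blob(s,(172,150,90),(180,255,255),(262,212,292,235)) if 0 else r
t=r[r[:,1].argmin()];print("nozzle px",t,ray(s,r.mean(0),.098).round(3))
q=blob(d,(0,150,90),(8,255,255),(235,180,262,200));print("side",q.mean(0),ray(d,q.mean(0),.098).round(3))
print("tray",rect(s,blob(s,(0,0,110),(180,70,255),(130,145,200,210),5),.018))
E
```

```text
tray [  4  18 212]
trayfl [  5  20 217]
card [ 14 118 164]
wood [ 10 145 104]
brk [ 10 145 104]
nz [  2 187 153]
grip [ 15 115 198]
grip2 [ 15 115 122]
blk [  4  23 169]
bench [ 11 140 160]
nozzle px [276 219] [[ 0.606 -0.014  0.098]]
side [249.36666667 191.23333333] [[ 0.597 -0.006  0.098]]
tray {'c': (453.9, -351.7), 'size': (142.5, 133.2), 'long_ang': 11.4}
```

move_arm(
  gripper=[85,85,85,85,85,85,85,85,85,85,85,85],
  linear=[
    [389,-544,100],
    [389,-544,100],
    [389,-544,100],
    [389,-544,100],
    [389,-544,100],
    [389,-544,100],
    [389,-544,100],
    [389,-544,100],
    [389,-544,100],
    [389,-544,100],
    [389,-544,100],
    [389,-544,100],
  ],
  dr=[
    [0,0,-68],
    [0,0,-68],
    [0,0,-68],
    [0,0,-68],
    [0,0,-68],
    [0,0,-68],
    [0,0,-68],
    [0,0,-68],
    [0,0,-68],
    [0,0,-68],
    [0,0,-68],
    [0,0,-68],
  ],
)

```text
clock: 1.3
tool_pos: [0.5574, 0.0501, 0.342]
ee_rot: [[-0.007, 1.0, -0.0], [1.0, 0.007, 0.0], [0.0, -0.0, -1.0]]
ft_force: [0.1, 0.2, -0.2]
grip_width: 0.0849
grasp_force: 0.0
```

Run:
```python
from station import *
from h import *
s=snapshot("wrist");np.savez("w1",**s);cv2.imwrite("pics/w1.png",s["image"][:,:,::-1])
print(state()["tool_pos"],(-s["R"].T@s["t"]).round(3),s["R"].round(2).tolist())
```

```text
[0.56304111 0.04301592 0.34230843] [0.558 0.132 0.463] [[1.0, 0.01, -0.0], [0.01, -0.95, 0.32], [0.0, -0.32, -0.95]]
```

View pics/w1.png

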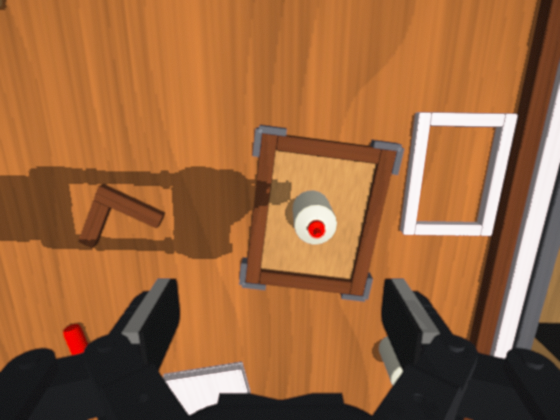

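The wrist view shows the frame with opening corners near (275,149), (378,163), (352,279), (262,268). The bottle's red nozzle is at (317,229), and the tray's edge is at the bottom (205,385).

Run:
```python
from h import *
s=dict(np.load("w1.npz"))
H=hsv(s)
print([H[y,x].tolist() for x,y in((340,180),(320,152),(315,210),(318,205),(230,300))])
m=cv2.inRange(H[:,:,2],125,255);m[:130]=0;m[300:]=0;m[:,:245]=0;m[:,400:]=0
n,l=cv2.connectedComponents(m);k=(l==l[180,345]).astype(np.uint8)
c=max(cv2.findContours(k,0,1)[0],key=cv2.contourArea)[:,0];print(len(c),c.min(0),c.max(0))
hull=cv2.convexHull(c);q=cv2.approxPolyDP(hull,8,True)[:,0];print(q.tolist())
print(rect(s,hull[:,0],.008),rect(s,hull[:,0],.02))
print(ray(s,q,.008).round(4).tolist(),ray(s,q,.02).round(4).tolist())
r=blob(s,(0,200,150),(6,255,255),(290,190,345,250));x,y=r.mean(0);print("nozzle",x,y,ray(s,r.mean(0),.100))
```

```text
[[16, 148, 221], [11, 178, 130], [26, 16, 245], [25, 29, 219], [13, 179, 191]]
589 [247 136] [378 282]
[[267, 136], [378, 152], [349, 278], [248, 280]]
{'c': (598.0, -34.5), 'size': (211.6, 147.6), 'long_ang': 82.4} {'c': (596.9, -30.1), 'size': (206.0, 143.7), 'long_ang': 82.4}
[[0.5417, 0.0776, 0.008], [0.6837, 0.0584, 0.008], [0.6591, -0.1236, 0.008], [0.5132, -0.1279, 0.008]] [[0.5421, 0.0791, 0.02], [0.6804, 0.0604, 0.02], [0.6564, -0.1169, 0.02], [0.5144, -0.121, 0.02]]
nozzle 316.13953488372096 228.72093023255815 [[ 0.59841043 -0.01130095  0.1       ]]
```

Run:
```python
from h import *
s=dict(np.load("w1.npz"))
H=hsv(s)
m=cv2.inRange(H,(13,0,150),(35,166,255));m[:140]=0;m[290:]=0;m[:,:255]=0;m[:,385:]=0
m=cv2.morphologyEx(m,cv2.MORPH_OPEN,np.ones((3,3)))
n,l=cv2.connectedComponents(m);k=(l==l[180,345]).astype(np.uint8)
c=max(cv2.findContours(k,0,1)[0],key=cv2.contourArea)[:,0]
hull=cv2.convexHull(c);q=cv2.approxPolyDP(hull,8,True)[:,0];print(q.tolist())
for z in(.008,.02):print(rect(s,hull[:,0],z),ray(s,q,z)[:,:2].round(4).tolist())
```

```text
[[275, 151], [374, 164], [348, 278], [261, 267]]
{'c': (605.9, -31.9), 'size': (169.9, 130.4), 'long_ang': 82.9} [[0.5518, 0.0588], [0.68, 0.0429], [0.6576, -0.1236], [0.5323, -0.1068]]
{'c': (604.6, -27.6), 'size': (165.5, 127.0), 'long_ang': 82.9} [[0.552, 0.0607], [0.6768, 0.0452], [0.655, -0.1169], [0.5329, -0.1005]]
```

move_arm(
  gripper=[85,85,85,85,85,85,85],
  linear=[
    [36,-53,-30],
    [36,-53,-212],
    [36,-53,-212],
    [36,-53,-212],
    [36,-53,-212],
    [36,-53,-212],
    [36,-53,-212],
  ],
  dr=[
    [0,0,0],
    [0,0,0],
    [0,0,0],
    [0,0,0],
    [0,0,0],
    [0,0,0],
    [0,0,0],
  ],
)

```text
clock: 2.05
tool_pos: [0.5927, -0.0008, 0.13]
ee_rot: [[-0.007, 1.0, -0.001], [1.0, 0.007, 0.0], [0.0, -0.001, -1.0]]
ft_force: [0.2, -0.2, 1.1]
grip_width: 0.0849
grasp_force: 0.0
```

Run:
```python
from station import *
from h import *
s=snapshot("wrist");np.savez("w2",**s)
r=blob(s,(0,200,120),(6,255,255),(150,100,420,330));print(r.mean(0),ray(s,r.mean(0),.100),cv2.contourArea(r))
print(state()["tool_pos"])
```

```text
[291.48717949 288.29059829] [[ 0.5993728  -0.00962679  0.1       ]] 1172.5
[ 0.59395428 -0.00086876  0.13174003]
```

move_arm(
  gripper=[85,85,85,85,85,40,40,40,40,40,40],
  linear=[
    [5,-9,0],
    [5,-9,-30],
    [5,-9,-60],
    [5,-9,-70],
    [5,-9,-70],
    [5,-9,-70],
    [5,-9,-70],
    [5,-9,-70],
    [5,-9,-70],
    [5,-9,-70],
    [5,-9,-70],
  ],
  dr=[
    [0,0,0],
    [0,0,0],
    [0,0,0],
    [0,0,0],
    [0,0,0],
    [0,0,0],
    [0,0,0],
    [0,0,0],
    [0,0,0],
    [0,0,0],
    [0,0,0],
  ],
)

```text
clock: 3.2
tool_pos: [0.5992, -0.0102, 0.0622]
ee_rot: [[-0.007, 1.0, 0.004], [1.0, 0.007, -0.001], [-0.001, 0.004, -1.0]]
ft_force: [-0.3, 0.3, 5.6]
grip_width: 0.0485
grasp_force: 62.6
```

move_arm(
  gripper=[40,40,40,40,40,40,40,40,40,40,40],
  linear=[
    [0,0,10],
    [0,0,35],
    [0,0,70],
    [-20,-30,100],
    [-145,-250,240],
    [-145,-250,240],
    [-145,-250,240],
    [-145,-250,240],
    [-145,-250,240],
    [-145,-250,240],
    [-145,-250,240],
  ],
  dr=[
    [0,0,0],
    [0,0,0],
    [0,0,0],
    [0,0,0],
    [0,0,0],
    [0,0,0],
    [0,0,0],
    [0,0,0],
    [0,0,0],
    [0,0,0],
    [0,0,0],
  ],
)

```text
clock: 4.3
tool_pos: [0.4517, -0.2643, 0.3038]
ee_rot: [[-0.002, 1.0, 0.004], [1.0, 0.002, -0.007], [-0.007, 0.004, -1.0]]
ft_force: [0.0, 0.4, -2.3]
grip_width: 0.0485
grasp_force: 62.4
```

Run:
```python
from station import *
from h import *
s=snapshot("wrist");np.savez("w3",**s);cv2.imwrite("pics/w3.png",s["image"][:,:,::-1])
print(state()["tool_pos"],state()["grip_width"])
```

```text
[ 0.4521945  -0.26181559  0.30208329] 0.048506570822275906
```

View pics/w3.png

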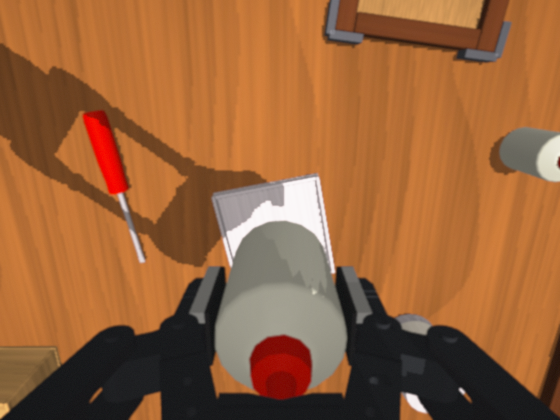

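The tray's +y edge runs from (213,196) to (319,176), and its right edge goes down to (333,265). The bottle hangs straight in the grip.

Run:
```python
from h import *
s=dict(np.load("w3.npz"));d=dict(np.load("scene0.npz"))
w=ray(s,[(213,196),(319,176),(333,265)],.012)[:,:2]*1000;print(w)
e=w[1]-w[0];L=np.linalg.norm(e);n=np.array([e[1],-e[0]])/L;print(L,np.degrees(np.arctan2(e[1],e[0])),w[:2].mean(0)+n*65)
r=blob(d,(0,0,110),(180,70,255),(130,145,200,210),5);print(ray(d,cv2.minAreaRect(r)[0],.014))
# weight from scene: grip top
g=blob(d,(12,80,150),(20,150,255),(390,195,430,235));print("grip",rect(d,g,.066))
b=blob(d,(0,0,110),(180,60,255),(380,195,435,235),5);print("blk",rect(d,b,.012))
```

```text
[[ 373.08994676 -305.44008214]
 [ 500.37462179 -280.52593223]
 [ 522.98606109 -398.58541845]]
129.70005151494442 11.074809565567692 [ 449.21816786 -356.772526  ]
[[ 0.45368372 -0.35456656  0.014     ]]
grip {'c': (485.1, 305.6), 'size': (94.9, 28.0), 'long_ang': 67.0}
blk {'c': (489.5, 316.4), 'size': (89.8, 56.6), 'long_ang': 74.1}
```

move_arm(
  gripper=[40,40,40,40,40,40,40,40,40,40,40,40],
  linear=[
    [-2,-40,-10],
    [-2,-80,-40],
    [-2,-94,-85],
    [-2,-94,-130],
    [-2,-94,-175],
    [-2,-94,-210],
    [-2,-94,-225],
    [-2,-94,-234],
    [-2,-94,-239],
    [-2,-94,-242],
    [-2,-94,-243],
    [-2,-94,-243],
  ],
  dr=[
    [0,0,0],
    [0,0,0],
    [0,0,0],
    [0,0,0],
    [0,0,0],
    [0,0,0],
    [0,0,0],
    [0,0,0],
    [0,0,0],
    [0,0,0],
    [0,0,0],
    [0,0,0],
  ],
)

```text
clock: 5.55
tool_pos: [0.4514, -0.3541, 0.0582]
ee_rot: [[-0.007, 1.0, 0.002], [1.0, 0.007, -0.001], [-0.001, 0.002, -1.0]]
ft_force: [0.4, 1.6, 1.2]
grip_width: 0.0484
grasp_force: 62.6
```

move_arm(
  gripper=[55,70,85,85,85,85,85,85,85,85,85],
  linear=[
    [0,0,0],
    [0,0,0],
    [0,0,0],
    [0,0,0],
    [0,0,0],
    [0,0,15],
    [0,0,40],
    [0,0,75],
    [0,0,120],
    [0,0,170],
    [0,0,200],
  ],
  dr=[
    [0,0,0],
    [0,0,0],
    [0,0,0],
    [0,0,0],
    [0,0,0],
    [0,0,0],
    [0,0,0],
    [0,0,0],
    [0,0,0],
    [0,0,0],
    [0,0,0],
  ],
)

```text
clock: 6.65
tool_pos: [0.4516, -0.3548, 0.2612]
ee_rot: [[-0.007, 1.0, 0.004], [1.0, 0.007, -0.004], [-0.004, 0.004, -1.0]]
ft_force: [0.9, -0.2, 0.2]
grip_width: 0.0853
grasp_force: 0.0
```

move_arm(
  gripper=[85,85,85,85,85,85,85,85,85,85,85,85],
  linear=[
    [35,740,40],
    [35,740,40],
    [35,740,40],
    [35,740,40],
    [35,740,40],
    [35,740,40],
    [35,740,40],
    [35,740,40],
    [35,740,40],
    [35,740,40],
    [35,740,40],
    [35,740,40],
  ],
  dr=[
    [0,0,-16],
    [0,0,-16],
    [0,0,-16],
    [0,0,-16],
    [0,0,-16],
    [0,0,-16],
    [0,0,-16],
    [0,0,-16],
    [0,0,-16],
    [0,0,-16],
    [0,0,-16],
    [0,0,-16],
  ],
)

```text
clock: 7.85
tool_pos: [0.4786, 0.2465, 0.2896]
ee_rot: [[0.268, 0.963, 0.001], [0.963, -0.268, -0.0], [-0.0, 0.001, -1.0]]
ft_force: [0.5, -0.4, 0.8]
grip_width: 0.0847
grasp_force: 0.0
```

move_arm(
  gripper=[85,85,85,85],
  linear=[
    [9,140,7],
    [9,140,7],
    [9,140,7],
    [9,140,7],
  ],
  dr=[
    [0,0,0],
    [0,0,0],
    [0,0,0],
    [0,0,0],
  ],
)

```text
clock: 8.25
tool_pos: [0.4879, 0.3896, 0.2955]
ee_rot: [[0.264, 0.965, -0.0], [0.965, -0.264, 0.003], [0.003, -0.001, -1.0]]
ft_force: [0.0, -1.0, -0.4]
grip_width: 0.0854
grasp_force: 0.0
```

Run:
```python
from station import *
from h import *
s=snapshot("wrist");np.savez("w4",**s);cv2.imwrite("pics/w4.png",s["image"][:,:,::-1])
q=snapshot("scene");cv2.imwrite("pics/s1.png",cv2.resize(q["image"][130:300,100:330,::-1],None,fx=2.5,fy=2.5))
st=state();print(st["tool_pos"],st["ee_rot"][:,1],st["joint_pos"].round(0),st["clock"])
```

```text
[0.48767362 0.38497981 0.29564874] [ 9.63708625e-01 -2.66955880e-01 -4.93920886e-04] [32. 19. 76. -0. 85. 47.] 8.35
```

View pics/w4.png

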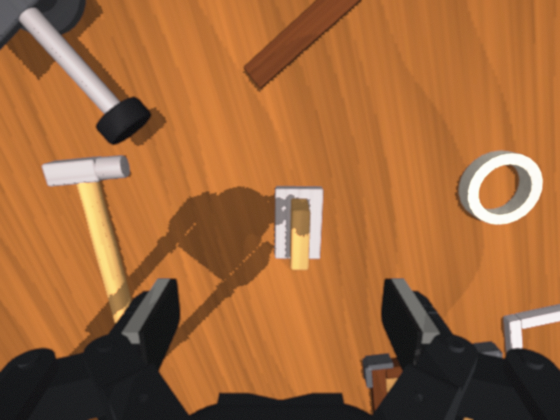

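View pics/s1.png

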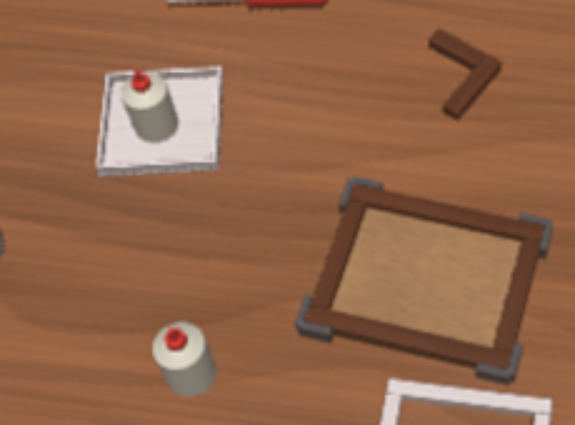

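The bottle stands upright in the tray and the frame is empty. In the wrist view the weight's block spans (276,187) to (321,259) and the grip top spans (292,199) to (309,269), aligned with the tool.

Run:
```python
from h import *
s=dict(np.load("w4.npz"))
b=ray(s,[(276,187),(323,187),(321,259),(276,259)],.016)[:,:2]*1000
print(b,b.mean(0),np.linalg.norm(b-np.roll(b,1,0),axis=1),np.degrees(np.arctan2(*(b[0]-b[3])[::-1])),np.degrees(np.arctan2(*(b[1]-b[2])[::-1])))
H=hsv(s);m=cv2.inRange(H,(12,90,60),(28,200,255));
g=cv2.inRange(H,(16,0,60),(30,255,255));g[:190]=0;g[280:]=0;g[:,:280]=0;g[:,318:]=0
c=max(cv2.findContours(cv2.morphologyEx(g,cv2.MORPH_CLOSE,np.ones((5,5))),0,1)[0],key=cv2.contourArea)
print(cv2.boundingRect(c),rect(s,c[:,0],.066))
t=ray(s,[(291.5,199),(309.5,199),(309.5,270),(291.5,270)],.066)*1000;print(t[:,:2],t.mean(0))
# frame
d=dict(np.load("w1.npz"));f=ray(d,[[275,151],[374,164],[348,278],[261,267]],.008)[:,:2]*1000
for i in range(4):e=f[(i+1)%4]-f[i];print(np.degrees(np.arctan2(e[1],e[0])))
```

```text
[[477.94304076 368.03382142]
 [530.68760662 353.62136058]
 [507.27366235 264.10727045]
 [453.21035418 278.8730453 ]] [492.27866598 316.15887444] [92.52756229 54.67822469 92.52559169 56.04345989] 74.49629146175853 75.34171110187297
(291, 199, 18, 71) {'c': (492.2, 322.9), 'size': (80.5, 18.5), 'long_ang': 75.3}
[[494.00367993 364.04106425]
 [511.8794649  359.15686927]
 [492.40150995 279.86895565]
 [473.26847495 285.09416016]] [492.88828243 322.04026233  66.        ]
-7.076852786024523
-97.66758767800434
172.36366444032944
83.2541155231953
```

move_arm(
  gripper=[85,85,85,85,85,85,85,85,85,85,85,85],
  linear=[
    [2,-40,0],
    [4,-67,-40],
    [4,-67,-90],
    [4,-67,-140],
    [4,-67,-180],
    [4,-67,-210],
    [4,-67,-230],
    [4,-67,-242],
    [4,-67,-247],
    [4,-67,-247],
    [4,-67,-247],
    [4,-67,-247],
  ],
  dr=[
    [0,0,0],
    [0,0,0],
    [0,0,0],
    [0,0,0],
    [0,0,0],
    [0,0,0],
    [0,0,0],
    [0,0,0],
    [0,0,0],
    [0,0,0],
    [0,0,0],
    [0,0,0],
  ],
)

```text
clock: 9.55
tool_pos: [0.4929, 0.3178, 0.0507]
ee_rot: [[0.269, 0.963, 0.002], [0.963, -0.269, 0.001], [0.002, 0.002, -1.0]]
ft_force: [0.3, 0.5, -0.5]
grip_width: 0.0851
grasp_force: 0.0
```

move_arm(
  gripper=[60,40,25,10,10,10,10,10,10,10],
  linear=[
    [0,0,0],
    [0,0,0],
    [0,0,0],
    [0,0,0],
    [0,0,0],
    [0,0,0],
    [0,0,0],
    [0,0,0],
    [0,0,0],
    [0,0,0],
  ],
  dr=[
    [0,0,0],
    [0,0,0],
    [0,0,0],
    [0,0,0],
    [0,0,0],
    [0,0,0],
    [0,0,0],
    [0,0,0],
    [0,0,0],
    [0,0,0],
  ],
)

```text
clock: 10.55
tool_pos: [0.4914, 0.3176, 0.0496]
ee_rot: [[0.269, 0.963, -0.001], [0.963, -0.269, 0.0], [-0.0, -0.001, -1.0]]
ft_force: [-3.9, 1.4, 5.2]
grip_width: 0.0193
grasp_force: 60.2
```

move_arm(
  gripper=[10,10,10,10,10,10,10,10,10,10,10,10],
  linear=[
    [0,0,8],
    [0,0,30],
    [0,0,65],
    [5,-15,100],
    [18,-55,110],
    [31,-95,110],
    [44,-135,110],
    [57,-175,110],
    [73,-223,110],
    [88,-270,110],
    [102,-312,110],
    [114,-349,110],
  ],
  dr=[
    [0,0,0],
    [0,0,0],
    [0,0,0],
    [0,0,2],
    [0,0,4],
    [0,0,6],
    [0,0,8.4],
    [0,0,8.4],
    [0,0,8.4],
    [0,0,8.4],
    [0,0,8.4],
    [0,0,8.4],
  ],
)

```text
clock: 11.75
tool_pos: [0.6063, -0.0349, 0.1581]
ee_rot: [[0.126, 0.992, -0.001], [0.992, -0.126, -0.002], [-0.002, -0.001, -1.0]]
ft_force: [0.4, 1.2, -6.5]
grip_width: 0.0193
grasp_force: 59.8
```

move_arm(
  gripper=[10,10,10],
  linear=[
    [0,0,0],
    [0,0,-20],
    [0,0,-20],
  ],
  dr=[
    [0,0,0],
    [0,0,0],
    [0,0,0],
  ],
)

```text
clock: 12.05
tool_pos: [0.6035, -0.032, 0.1359]
ee_rot: [[0.126, 0.992, -0.008], [0.992, -0.126, 0.001], [-0.0, -0.008, -1.0]]
ft_force: [-1.5, 0.2, -7.0]
grip_width: 0.019
grasp_force: 60.0
```

Run:
```python
from station import *
from h import *
s=snapshot("wrist");np.savez("w5",**s);cv2.imwrite("pics/w5.png",s["image"][:,:,::-1])
st=state();print(st["tool_pos"],st["ee_rot"],st["ft_force"],st["moment"],st["grip_width"])
```

```text
[ 0.60403476 -0.03165613  0.13705489] [[ 1.25330730e-01  9.92097244e-01 -5.93856876e-03]
 [ 9.92114926e-01 -1.25331042e-01  3.21061585e-04]
 [-4.25762699e-04 -5.93198159e-03 -9.99982315e-01]] [-0.77200463  0.53936853 -6.32285342] [-0.01852785  0.05685709  0.0595896 ] 0.019203134087773212
```

View pics/w5.png

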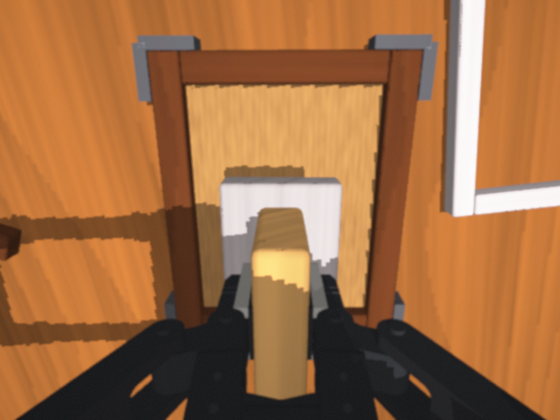

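The weight hangs square over the empty opening. Opening corners are (187,85), (383,85), (366,307), (204,307), and the block's +y edge is at (222,183) to (340,183).

Run:
```python
from h import *
s=dict(np.load("w5.npz"))
f=ray(s,[(187,85),(383,85),(366,307),(204,307)],.008)[:,:2]*1000
print(f,f.mean(0),np.linalg.norm(f-np.roll(f,1,0),axis=1),[np.degrees(np.arctan2(*(f[a]-f[b])[::-1])) for a,b in((1,0),(0,3),(1,2))])
b=ray(s,[(222,183),(340,183)],.1035)[:,:2]*1000
e=b[1]-b[0];L=np.linalg.norm(e);print(b,L,np.degrees(np.arctan2(e[1],e[0])),b.mean(0)+45*np.array([e[1],-e[0]])/L)
```

```text
[[ 553.22083796   60.49254811]
 [ 681.64581094   44.18712593]
 [ 662.08530997 -124.67580849]
 [ 531.35856741 -108.75296895]] [607.07763157 -32.18727585] [170.65170354 129.45594029 169.99206987 131.6928929 ] [np.float64(-7.235819586452678), np.float64(82.63958257814132), np.float64(83.39250251852393)]
[[584.12505877  13.82797275]
 [636.07998181   7.33645156]] 52.35889490171405 -7.121928018142262 [604.52336408 -34.07059309]
```

move_arm(
  gripper=[10,10,10,10,10,10,10,10,10,10],
  linear=[
    [1,1,-5],
    [2,1,-20],
    [2,1,-40],
    [2,1,-55],
    [2,1,-65],
    [2,1,-71],
    [2,1,-75],
    [2,1,-77],
    [2,1,-77],
    [2,1,-77],
  ],
  dr=[
    [0,0,0],
    [0,0,0],
    [0,0,0],
    [0,0,0],
    [0,0,0],
    [0,0,0],
    [0,0,0],
    [0,0,0],
    [0,0,0],
    [0,0,0],
  ],
)

```text
clock: 13.1
tool_pos: [0.6085, -0.0306, 0.063]
ee_rot: [[0.125, 0.992, 0.001], [0.992, -0.125, -0.0], [-0.0, 0.001, -1.0]]
ft_force: [0.6, -1.1, -6.9]
grip_width: 0.0195
grasp_force: 60.1
```

move_arm(
  gripper=[10,10,10,10],
  linear=[
    [-1,-1,-1],
    [-1,-1,-2],
    [-1,-1,-3],
    [-1,-1,-3],
  ],
  dr=[
    [0,0,0],
    [0,0,0],
    [0,0,0],
    [0,0,0],
  ],
)

```text
clock: 13.5
tool_pos: [0.6069, -0.0316, 0.0592]
ee_rot: [[0.125, 0.992, -0.0], [0.992, -0.125, 0.0], [-0.0, -0.0, -1.0]]
ft_force: [0.1, 0.3, -7.0]
grip_width: 0.0197
grasp_force: 60.1
```

move_arm(
  gripper=[10,10,10],
  linear=[
    [0,0,-1],
    [0,0,-1],
    [0,0,-1],
  ],
  dr=[
    [0,0,0],
    [0,0,0],
    [0,0,0],
  ],
)

```text
clock: 13.8
tool_pos: [0.607, -0.0315, 0.0584]
ee_rot: [[0.125, 0.992, 0.0], [0.992, -0.125, -0.0], [-0.0, 0.0, -1.0]]
ft_force: [0.7, -0.2, -8.1]
grip_width: 0.0195
grasp_force: 60.1
```

move_arm(
  gripper=[10,10,10],
  linear=[
    [0,0,-0.5],
    [0,0,-1],
    [0,0,-1],
  ],
  dr=[
    [0,0,0],
    [0,0,0],
    [0,0,0],
  ],
)

```text
clock: 14.1
tool_pos: [0.6072, -0.0316, 0.0578]
ee_rot: [[0.125, 0.992, 0.0], [0.992, -0.125, -0.0], [-0.0, 0.0, -1.0]]
ft_force: [-1.2, -1.2, -3.6]
grip_width: 0.0195
grasp_force: 60.9
```

Contact has begun: the load went from −7 to −3.6 N. I'll go down a little more, then release and rise.

move_arm(
  gripper=[10,10,10,20,30,45,60,60,60,60],
  linear=[
    [0,0,-0.5],
    [0,0,-0.5],
    [0,0,-0.5],
    [0,0,-0.5],
    [0,0,-0.5],
    [0,0,-0.5],
    [0,0,-0.5],
    [0,0,-0.5],
    [0,0,-0.5],
    [0,0,-0.5],
  ],
  dr=[
    [0,0,0],
    [0,0,0],
    [0,0,0],
    [0,0,0],
    [0,0,0],
    [0,0,0],
    [0,0,0],
    [0,0,0],
    [0,0,0],
    [0,0,0],
  ],
)

```text
clock: 15.1
tool_pos: [0.6071, -0.0315, 0.0569]
ee_rot: [[0.125, 0.992, 0.0], [0.992, -0.125, 0.0], [0.0, 0.0, -1.0]]
ft_force: [1.1, -0.0, 0.5]
grip_width: 0.0598
grasp_force: 0.0
```

move_arm(
  gripper=[60,60,60,60,60,60,60,60,60,60,60],
  linear=[
    [0,0,10],
    [0,0,30],
    [0,0,60],
    [0,0,100],
    [0,0,150],
    [0,0,200],
    [0,50,240],
    [0,90,250],
    [0,90,250],
    [0,90,250],
    [0,90,250],
  ],
  dr=[
    [0,0,0],
    [0,0,0],
    [0,0,0],
    [0,0,0],
    [0,0,0],
    [0,0,0],
    [0,0,0],
    [0,0,0],
    [0,0,0],
    [0,0,0],
    [0,0,0],
  ],
)

```text
clock: 16.2
tool_pos: [0.6065, 0.0578, 0.3064]
ee_rot: [[0.125, 0.992, -0.001], [0.992, -0.125, -0.001], [-0.001, -0.001, -1.0]]
ft_force: [-0.0, -1.1, -0.6]
grip_width: 0.0602
grasp_force: 0.0
```

Run:
```python
from station import *
from h import *
s=snapshot("wrist");np.savez("w6",**s);q=snapshot("scene")
cv2.imwrite("pics/w6.png",np.hstack([s["image"][60:340,150:450],cv2.resize(q["image"][130:300,100:330],(379,280))])[:,:,::-1])
b=blob(s,(0,0,120),(180,60,255),(230,130,390,300),3);print(cv2.boundingRect(b),rect(s,b,.024))
```

```text
(267, 202, 47, 69) {'c': (608.3, -32.2), 'size': (90.4, 55.9), 'long_ang': 82.8}
```

View pics/w6.png

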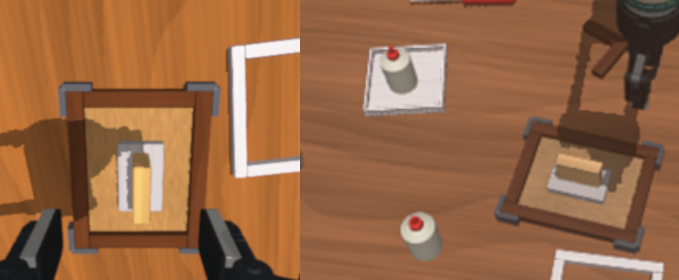

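The weight lies flat and square in the middle of the backing: centre (608,−32) against the frame's (606.5,−32), both at 82.8°. The bottle stands upright in the tray.

```bash
python3 -c "
from station import *
print(sign_off())"
```

```text
the job is handed in; nothing more can be done
None
```

The job is handed in at about 16 s on the robot's clock: the glue bottle stands upright in the tray, and the press weight lies flat in the middle of the backing, about 2 mm off centre and lined up with the frame's long side.

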